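Push a carton out through the gap between the counter tubs

TASK

Pass the orange and white carton to the customer's side: push it along the counter, end first, through the narrow gap between the two fixed cream tubs and on until the whole carton lies on the blue mat on the other side. Push it gently with the fingers only, never pinching, lifting or tipping it, leave all the other goods where they stand, and finish with the hand clear of it.

Things in the scene. Friction and masses are not known exactly. Their poses are not given: they have to be found in the camera images.
- carton: the carton to push: orange box with a white middle band and a red dot on top, 64 mm wide (its x), 100 mm long (its y), 38 mm high, 0.18 to 0.35 kg, sliding freely on the counter. Origin at the centre of its underside, z up. It starts on one side of the gap (left or right of the robot), its length up to 20 degrees off the direction of the passage and up to 45 mm aside of its middle line
- corner0 (a point): corner of the carton's underside at carton x 32, y 50 mm
- corner1 (a point): corner of the carton's underside at carton x 32, y -50 mm
- corner2 (a point): corner of the carton's underside at carton x -32, y 50 mm
- corner3 (a point): corner of the carton's underside at carton x -32, y -50 mm
- gate: the pair of fixed tubs: two round cream tubs with white lids, each 104 mm across and 48 mm tall, held in steel rings screwed to the counter, so they never move. Origin on the counter at the middle of the gap, z up; the tub centres lie at x +88 and -88 mm, so the gap is 72 mm wide at its narrowest (4 mm to spare each side of the carton); the passage runs along the y axis, roughly left to right of the robot, and is used either way, from the carton's side to the mat's side
- tub_far (a point): centre of the lid top of the fixed tub farther from the robot
- tub_near (a point): centre of the lid top of the fixed tub nearer the robot
- mat: flat blue mat, 200 x 200 mm, 1 mm thick at most (things slide over it unhindered, as on the counter), fixed. Origin at its centre on the counter, x and y along its edges, z up. It lies on the side of the gap opposite the carton, its centre 160 to 220 mm from the gap along the passage and up to 45 mm aside
- spice_jar: small loose spice jar, red cap, yellow label, 44 mm across, 75 mm tall; stands just beyond the tub farther from the robot; leave it alone. Origin at the centre of its underside
- tea_tin: loose green tea tin, 56 mm across, 85 mm tall; stands on the left, in front of the shop scale; leave it alone. Origin at the centre of its underside
- oil_a: loose bottle of yellow oil, yellow cap, 70 mm across, 150 mm tall, on the right; leave it alone. Origin at the centre of its underside
- sweet_tub: loose cream tub with white lid, 104 mm across, 48 mm tall, on the left, not one of the two fixed ones; leave it alone. Origin at the centre of its underside
- soap_bar: loose green and white soap box 55 x 85 x 30 mm, at the far side; leave it alone. Origin at the centre of its underside
- weight: loose brass balance weight, 50 mm across, 54 mm tall, at the far side; leave it alone. Origin at the centre of its underside
Mind the look-alikes: they are no part of the job. Leave any black or pink look-alike of the carton alone.

How it is judged:
By the outcome, as a careful person would: the job done as asked, in the order asked, and still so for the second after the job is handed in, with the robot touching nothing.
It also fails if it takes over 67 s, if anything falls off the work surface, if the arm or the gripper's body presses on something with over 40 N, if the wrist force passes 120 N, or if a joint passes its speed limit or range.

ROBOT

A 7-joint arm with a two-finger parallel gripper is mounted at the origin on the work surface. World frame = base frame: x ahead of the robot, y to its left, z up, the work surface at z = 0. Lengths are in m, angles in rad, forces in N, time in s.
With the tool pointing down it reaches from about 0.4 to 0.75 m from the base axis. Payload 19.5 kg.
Tool frame: the origin (TCP) lies midway between the tips of the shut fingers; the grasp point (between the pads) lies 19 mm behind it; z points along the fingers, y is the line along which they close (so a half turn about z gives the same grasp; the last joint's range is limited). The gripper opens to 85 mm and grips with 20 to 120 N. Pads are 22 mm wide; open, the fingers measure 114 mm over their backs; the gripper's body (76 mm by 85 mm) begins 54 mm behind the grasp point. The pads swing forward as they close: fully open they stand 13 mm farther back than shut.
Start: joints at [-1.298, 0.707, -0.028, 1.485, 0.022, 0.951, -0.075], TCP at [0.178, 0.547, 0.231] pointing down, gripper open.
Joint ranges: [-2.71, 2.71], [-0.32, 2.16], [-1.57, 1.52], [0, 2.45], [-1.46, 4.6], [0, 2.02], [-2.83, 2.83]. Speed limits (rad/s): [1.89, 1.89, 2.57, 2.57, 3.01, 3.01, 3.01].

INTERFACE

Orientations are given as a 3x3 rotation matrix whose columns are the frame's x, y, z axes.
In Python, from station import robot gives the robot as it stands.
- The arm moves only by the shell command python3 -m jog 'ROWS'. ROWS is JSON, a list of rows, each an object of numbers: "dx", "dy", "dz": the shift along the world's x, y, z in mm; "roll": the turn about the world's z in rad; "jaw": the closure, from 0 (fully open) to 1 (shut). A call has 1 to 10 rows; each row shifts and turns the commanded pose from where the row before left it; what a row does not reach is not made up. A row lasts 1/10 s, in which the tool goes at most 50 mm and 8.59 degrees, less where a joint would pass 70% of its speed; a pose out of reach is approached as far as the arm can. A call is refused whole if a number of a shift passes 50 or a number of a turn 0.15, either way. A call with a gripper value outside its range is refused whole. The fingers move at their own pace and stop on an object; the grip force is fixed at half the most. Time passes only in rows, so rows that do not move let the fingers close. It gives the time, the measured TCP pose, the force, the opening and the grip force at its end, in the units of the state.
- robot.observe(): the state, without advancing time (a new reading comes with each control period).
- robot.snapshot(name): name is "scene" or "side" or "wrist"; returns a dict with "pixels" (384x512x3 uint8, red, green, blue), "mtx" (3x3 intrinsics, pixels), "cam_to_world" (4x4, takes a point from camera to world coordinates). Camera axes: x right, y down, z forward; pixel columns grow to the right and rows downward; lengths in m; the calibration is good to about 2 mm. The wrist camera is an equidistant fisheye: a pixel r from the principal point sees the ray r / f radians off the axis. A picture is of the moment at which its call begins. There is no depth.
- robot.sign_off(): hands the job in; it is judged then, once.
The state is a dict: "time_s": time; "joints": joint angles; "joint_vel": joint speeds; "tau": joint torques, N m; "ee_pos": TCP position; "tcp_rot": TCP orientation; "contact_force": force on the tool from outside, world axes, zero at the start; "torque": the same for the moment, N m; "grip_width": finger opening in m; "finger_force": force on a finger pad.
Only numpy, scipy, OpenCV 4.12 (cv2) and the standard library are available. Lean on these libraries where they do the work, as an engineer would, in place of code of your own. Each camera call takes 0.05 s, during which the arm holds its last target. There are 200 camera calls.

## Working session

There is one attempt and no reset: what is moved stays moved. The work goes in short steps, Python scripts to look and compute and a shell command to move; the robot and the scene stay as the last step left them, time stands still between calls to the robot, and variables do not carry over. Pictures are saved under pics/ and viewed, at most 10 in all, crops included, and the job is handed in when it is done.

```bash
ls; mkdir -p pics
python3 - <<'E'
from station import robot
import cv2,numpy as np
for n in ["scene","side"]:
    s=robot.snapshot(n); cv2.imwrite(f"pics/{n}0.png",s["pixels"][:,:,::-1]); print(n,s["mtx"].tolist(),s["cam_to_world"].round(3).tolist())
o=robot.observe();print(o["time_s"],o["ee_pos"],o["tcp_rot"],o["grip_width"])
E
```

```text
pics
scene [[478.8871443386414, 0.0, 258.0251954896098], [0.0, 478.8871443386414, 190.1377128671344], [0.0, 0.0, 1.0]] [[-0.848, 0.336, -0.409, 1.04], [0.529, 0.56, -0.638, 0.836], [0.015, -0.757, -0.653, 0.927], [0.0, 0.0, 0.0, 1.0]]
side [[494.33829475866116, 0.0, 251.88021360028975], [0.0, 494.33829475866116, 194.35043218083237], [0.0, 0.0, 1.0]] [[0.771, -0.493, 0.403, -0.094], [-0.637, -0.582, 0.506, -0.725], [-0.015, -0.647, -0.762, 1.179], [0.0, 0.0, 0.0, 1.0]]
0.1 [0.17795626 0.54654864 0.23089356] [[-9.50864152e-01  3.09608279e-01 -2.79048415e-04]
 [ 3.09608405e-01  9.50863746e-01 -8.78745772e-04]
 [-6.72994512e-06 -9.21963588e-04 -9.99999575e-01]] 0.08544020004838747
```

View pics/scene0.png

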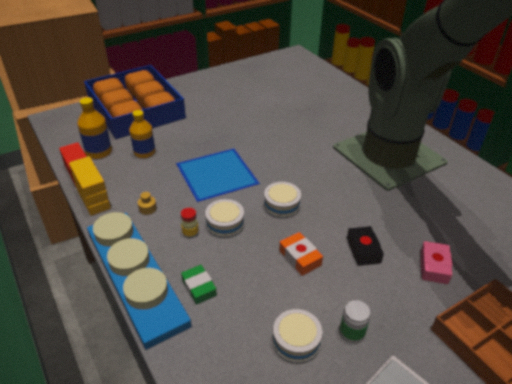

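View pics/side0.png

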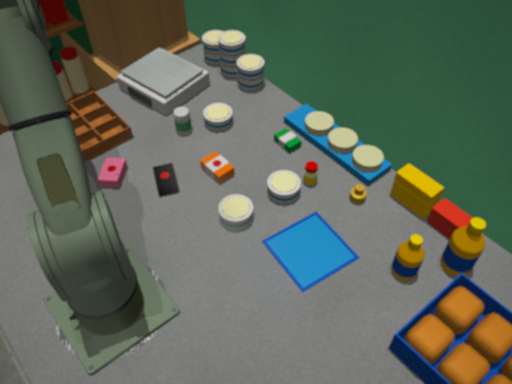

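The two pictures show these candidates for the carton:
- Orange/white with a red dot: scene (301,252), side (217,166). This one fits the description.
- Black look-alike: scene (365,245).
- Pink look-alike: scene (436,262).
- Orange buns in the tray: scene (135,95).

The fixed tubs are at scene (225,217) and (283,198). The loose sweet tub is at (298,333), and the mat is at (217,174).

```bash
cat > h.py <<'E'
from station import robot
import cv2,numpy as np
X0,Y0,S=0.30,0.35,1000.  # rectified: col=(Y0-y)*S, row=(0.75-x)*S ; x up, y left
def rect(s,z,x1=0.75,y1=0.35,w=700,h=500,S=1000.):
    """top-down picture of plane z; pixel(c,r)-> y=y1-c/S, x=x1-r/S"""
    T=np.linalg.inv(s["cam_to_world"]); A=np.array([[0,-1/S,x1],[-1/S,0,y1],[0,0,z],[0,0,1]])
    H=s["mtx"]@T[:3]@A
    return cv2.warpPerspective(s["pixels"],H,(w,h),flags=cv2.INTER_LINEAR|cv2.WARP_INVERSE_MAP)
def ray(s,px,z):
    p=np.atleast_2d(np.asarray(px,float)); d=np.c_[p,np.ones(len(p))]@np.linalg.inv(s["mtx"]).T@s["cam_to_world"][:3,:3].T
    c=s["cam_to_world"][:3,3]; return (c+d*((z-c[2])/d[:,2])[:,None])[:,:2]
E
python3 - <<'E'
from h import *
out=[]
for n in ["scene","side"]:
    s=robot.snapshot(n)
    print(n,"carton",ray(s,[(301,252)] if n=="scene" else [(217,166)],.038),"tubs",ray(s,[(225,215),(283,197)] if n=="scene" else [(284,182),(236,208)],.048))
    hsv=cv2.cvtColor(s["pixels"],cv2.COLOR_RGB2HSV)
    m=cv2.inRange(hsv,(100,150,80),(115,255,255)); c=max([c for c in cv2.findContours(m,0,2)[0] if cv2.contourArea(c)>500],key=lambda c:cv2.contourArea(c)/ (1+abs(cv2.contourArea(c)-3500)))
    q=cv2.approxPolyDP(c,6,True)[:,0]; w=ray(s,q,0.); print("mat",w.round(3).tolist(),w.mean(0))
    u,v=(301,252) if n=="scene" else (217,166)
    out.append(cv2.resize(s["pixels"][v-30:v+30,u-40:u+40],(400,300),interpolation=2))
    out.append(rect(s,.038,.75,.30,400,300))
cv2.imwrite("pics/c1.png",np.vstack([np.hstack(out[:2]),np.hstack(out[2:])])[:,:,::-1])
E
```

```text
scene carton [[0.51550337 0.22201372]] tubs [[0.61715477 0.01842923]
 [0.44494999 0.03817795]]
mat [[0.439, -0.107], [0.42, -0.287], [0.611, -0.307], [0.633, -0.123]] [ 0.5256147  -0.20595342]
side carton [[0.50064417 0.19671948]] tubs [[0.61144303 0.00132174]
 [0.43564399 0.01625534]]
mat [[0.631, -0.119], [0.442, -0.099], [0.418, -0.288], [0.611, -0.313]] [ 0.52558718 -0.20488204]
```

View pics/c1.png

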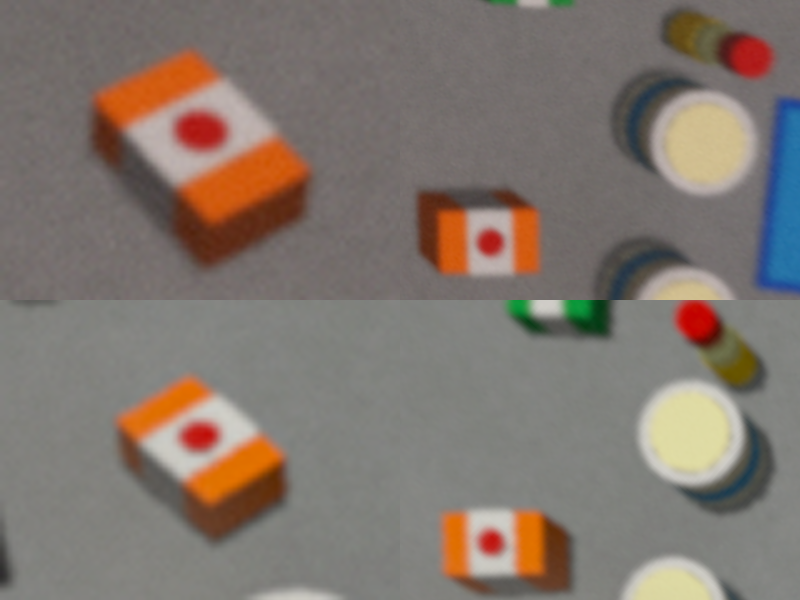

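The crop confirms the choice: the orange/white box with the red dot. In the rectified views (1 mm/px) it sits near x 0.509, y 0.21, almost square to the world axes. The tub lids don't agree between the two views, so I'll triangulate them.

```bash
cat >> h.py <<'E'
def blob(img,lo,hi,near,rad):
    m=cv2.inRange(cv2.cvtColor(img,cv2.COLOR_RGB2HSV),lo,hi); k=np.zeros_like(m); cv2.circle(k,near,rad,255,-1)
    return m&k
def carton(s,xy):
    """top face pose (x,y,yaw_deg of long axis from -y) from bright orange + white + red on plane z=.038, around xy"""
    R=rect(s,.038,xy[0]+.1,xy[1]+.1,800,800,4000.)
    m=cv2.inRange(cv2.cvtColor(R,cv2.COLOR_RGB2HSV),(5,170,165),(22,255,255))
    cs=sorted(cv2.findContours(m,0,1)[0],key=cv2.contourArea)[-2:]
    (c,wh,a)=cv2.minAreaRect(np.vstack(cs)); a=(a+45)%90-45
    return np.array([xy[0]+.1-c[1]/4000,xy[1]+.1-c[0]/4000]),a,(np.array(wh)/4).round(1),R
E
python3 - <<'E'
from h import *
C={}
for n in ["scene","side"]:
    s=robot.snapshot(n); C[n]=s
    c=carton(s,(.509,.21)); print(n,c[:3])
    seeds=[(225,215),(283,197)] if n=="scene" else [(284,182),(236,208)]
    s["p"]=[]
    for q in seeds:
        m=blob(s["pixels"],(18,45,120),(35,255,255),q,22)
        e=cv2.fitEllipse(max(cv2.findContours(m,0,1)[0],key=cv2.contourArea)); s["p"].append(e[0]); print(e)
P=[C[n]["mtx"]@np.linalg.inv(C[n]["cam_to_world"])[:3] for n in C]
X=cv2.triangulatePoints(P[0],P[1],np.array(C["scene"]["p"]).T,np.array(C["side"]["p"]).T); X=(X[:3]/X[3]).T
print(X); d=X[0]-X[1]; print("mid",X.mean(0),"sep",np.hypot(*d[:2]),"gate yaw",np.degrees(np.arctan2(d[1],d[0])))
E
```

```text
scene (array([0.50943509, 0.21177774]), -0.7489242553710938, array([62.3, 98.3]))
((224.20803833007812, 211.54844665527344), (19.86359214782715, 29.612998962402344), 87.5155258178711)
((282.2178039550781, 193.04493713378906), (18.257797241210938, 28.061635971069336), 92.92106628417969)
side (array([0.50588037, 0.20650064]), -1.2346343994140625, array([62. , 98.3]))
((283.6507263183594, 181.72996520996094), (18.150251388549805, 24.969511032104492), 93.33745574951172)
((235.22520446777344, 206.83380126953125), (19.87504005432129, 25.956037521362305), 87.76185607910156)
[[0.61203003 0.00398934 0.0464603 ]
 [0.43693021 0.0220723  0.04689561]]
mid [0.52448012 0.01303082 0.04667796] sep 0.17603107659428716 gate yaw -5.8961671197756225
```

```bash
python3 - <<'E'
from h import *
for n,p in [("scene",[(365,244),(354,262),(381,262),(373,231),(348,233)]),("side",[(165,178),(153,167),(172,164),(179,190),(160,194)])]:
    s=robot.snapshot(n); print(n,ray(s,p,.03).round(3).tolist())
    c=cv2.findContours(blob(s["pixels"],(170,150,100),(180,255,255),(301,252) if n=="scene" else (217,166),14)|blob(s["pixels"],(0,170,100),(4,255,255),(301,252) if n=="scene" else (217,166),14),0,1)[0]
    c=max(c,key=cv2.contourArea); e=cv2.fitEllipse(c); print("dot",e,ray(s,[e[0]],.038))
E
python3 -m jog '[{"dx":45,"dy":-45,"roll":0.11,"jaw":0.6},{"dx":45,"dy":-45,"roll":0.1,"jaw":0.6},{"dx":45,"dy":-45,"jaw":0.6},{"dx":45,"dy":-45,"jaw":0.6},{"dx":45,"dy":-45,"jaw":0.6},{"dx":22,"dy":-45,"jaw":0.6},{"dy":-45,"jaw":0.6},{"dy":-15,"jaw":0.6},{"jaw":0.6},{"jaw":0.6}]'
```

```text
scene [[0.355, 0.279], [0.419, 0.311], [0.362, 0.345], [0.306, 0.255], [0.367, 0.226]]
dot ((300.575927734375, 247.5542755126953), (5.294435977935791, 7.624722003936768), 93.9920654296875) [[0.50771348 0.20942589]]
side [[0.348, 0.268], [0.345, 0.333], [0.399, 0.305], [0.354, 0.197], [0.3, 0.222]]
dot ((216.53099060058594, 162.6048583984375), (3.196462631225586, 5.578750133514404), 79.68805694580078) [[0.50854021 0.20973009]]validation failed for argument at $[0]...
```

```bash
python3 -m jog '[{"dx":45,"dy":-45,"dz":0,"roll":0.11,"jaw":0.6},{"dx":45,"dy":-45,"dz":0,"roll":0.1,"jaw":0.6}]'; python3 -m jog --help
```

```text
time_s: 0.6
ee_pos: [0.2487, 0.4754, 0.231]
tcp_rot: [[-0.995, 0.098, 0.0], [0.098, 0.995, -0.0], [-0.0, -0.0, -1.0]]
contact_force: [3.0, -1.2, 0.7]
grip_width: 0.0591
finger_force: 0.0invalid input: not JSON, or not a number
```

```bash
python3 -m jog '[{"dx":26,"dy":-37,"dz":0,"roll":0,"jaw":0.65},{"dx":26,"dy":-37,"dz":0,"roll":0,"jaw":0.65},{"dx":26,"dy":-37,"dz":0,"roll":0,"jaw":0.65},{"dx":26,"dy":-37,"dz":0,"roll":0,"jaw":0.65},{"dx":26,"dy":-37,"dz":0,"roll":0,"jaw":0.65},{"dx":26,"dy":-37,"dz":0,"roll":0,"jaw":0.65},{"dx":25,"dy":-36,"dz":0,"roll":0,"jaw":0.65},{"dx":0,"dy":0,"dz":0,"roll":0,"jaw":0.65},{"dx":0,"dy":0,"dz":0,"roll":0,"jaw":0.65}]'
python3 - <<'E'
from h import *
s=robot.snapshot("wrist"); cv2.imwrite("pics/w1.png",s["pixels"][:,:,::-1])
E
```

```text
time_s: 1.5
ee_pos: [0.43, 0.2176, 0.2313]
tcp_rot: [[-0.994, 0.106, -0.0], [0.106, 0.994, 0.0], [0.0, 0.0, -1.0]]
contact_force: [-0.0, 0.8, 0.4]
grip_width: 0.0296
finger_force: 0.0
```

View pics/w1.png

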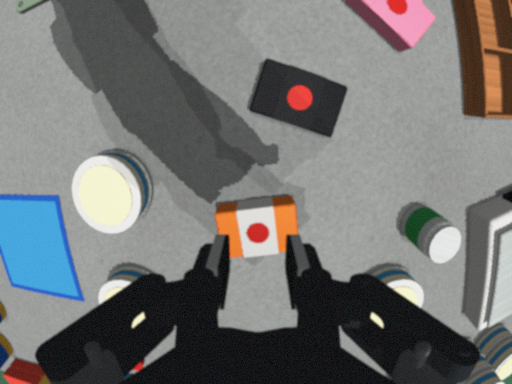

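The wrist view shows the carton at (257,228) between me and the fingers, and the black look-alike at (298,97) clear of the descent. Next I'll lower the hand beside the carton.

```bash
python3 -m jog '[{"dx":0,"dy":0,"dz":-45,"roll":0,"jaw":0.65},{"dx":0,"dy":0,"dz":-45,"roll":0,"jaw":0.65},{"dx":0,"dy":0,"dz":-45,"roll":0,"jaw":0.65},{"dx":0,"dy":0,"dz":-45,"roll":0,"jaw":0.65},{"dx":0,"dy":0,"dz":-30,"roll":0,"jaw":0.65},{"dx":0,"dy":0,"dz":-11,"roll":0,"jaw":0.65},{"dx":0,"dy":0,"dz":0,"roll":0,"jaw":0.65}]'
python3 -m jog '[{"dx":6,"dy":-0.6,"dz":0,"roll":0,"jaw":0.65},{"dx":6,"dy":-0.6,"dz":0,"roll":0,"jaw":0.65},{"dx":6,"dy":-0.6,"dz":0,"roll":0,"jaw":0.65},{"dx":6,"dy":-0.6,"dz":0,"roll":0,"jaw":0.65},{"dx":6,"dy":-0.6,"dz":0,"roll":0,"jaw":0.65},{"dx":6,"dy":-0.6,"dz":0,"roll":0,"jaw":0.65},{"dx":6,"dy":-0.6,"dz":0,"roll":0,"jaw":0.65},{"dx":6,"dy":-0.6,"dz":0,"roll":0,"jaw":0.65}]'
python3 -m jog '[{"dx":5,"dy":-0.5,"dz":0,"roll":0,"jaw":0.65},{"dx":4,"dy":-0.4,"dz":0,"roll":0,"jaw":0.65},{"dx":3,"dy":-0.3,"dz":0,"roll":0,"jaw":0.65},{"dx":0,"dy":0,"dz":0,"roll":0,"jaw":0.65}]'
cat >> h.py <<'E'
def report(show=None):
    M=np.array([.5245,.013]);u=np.array([-.1028,-.9947]);n=np.array([.9947,-.1028]);t=robot.observe()["ee_pos"][:2]
    print("tcp lat,al",((t-M)@n).round(4),((t-M)@u).round(4))
    for k in ["scene","side"]:
        s=robot.snapshot(k); H=(t+.0*u)
        if show is not None: H=M+show[0]*n+show[1]*u
        R=rect(s,.038,H[0]+.1,H[1]+.1,800,800,4000.);hsv=cv2.cvtColor(R,cv2.COLOR_RGB2HSV)
        m=cv2.inRange(hsv,(0,190,100),(4,255,255))|cv2.inRange(hsv,(170,190,100),(180,255,255))
        cs=[c for c in cv2.findContours(m,0,1)[0] if cv2.contourArea(c)>2000]
        w=lambda c:np.array([H[0]+.1-c[1]/4000,H[1]+.1-c[0]/4000])
        d=[w(cv2.fitEllipse(c)[0]) for c in cs]
        c,a,wh,_=carton(s,H)
        print(k,"dot lat,al",[((x-M)@n*1000,(x-M)@u*1000) for x in d],"rect lat,al",((c-M)@n*1000).round(1),((c-M)@u*1000).round(1),"a",round(a,2),wh)
        cv2.imwrite(f"pics/r_{k}.png",cv2.resize(R,(400,400))[:,:,::-1])
E
python3 -c "
from h import *
report((-.01,-.193))"
```

```text
time_s: 2.25
ee_pos: [0.4289, 0.2187, 0.0097]
tcp_rot: [[-0.995, 0.103, -0.001], [0.103, 0.995, -0.001], [0.001, -0.001, -1.0]]
contact_force: [0.3, 0.7, -0.1]
grip_width: 0.0296
finger_force: 0.0
time_s: 3.05
ee_pos: [0.4781, 0.2132, 0.0102]
tcp_rot: [[-0.995, 0.105, -0.0], [0.105, 0.995, -0.0], [0.0, -0.0, -1.0]]
contact_force: [-2.5, 0.6, 1.4]
grip_width: 0.03
finger_force: 1.2
time_s: 3.45
ee_pos: [0.4902, 0.2119, 0.0102]
tcp_rot: [[-0.994, 0.105, 0.0], [0.105, 0.994, -0.0], [-0.0, -0.0, -1.0]]
contact_force: [0.0, -0.6, -0.0]
grip_width: 0.0298
finger_force: 0.0
tcp lat,al -0.0546 -0.1943
scene dot lat,al [(np.float64(-10.037553068310613), np.float64(-190.09719124857546))] rect lat,al -8.5 -192.7 a 6.19 [99.4 60. ]
side dot lat,al [(np.float64(-7.495438389355536), np.float64(-187.0748765085852))] rect lat,al 3.8 -186.0 a 5.67 [98.7 30.6]
```

```bash
python3 -m jog '[{"dx":3,"dy":-0.3,"dz":0,"roll":0,"jaw":0.65},{"dx":3,"dy":-0.3,"dz":0,"roll":0,"jaw":0.65},{"dx":3,"dy":-0.3,"dz":0,"roll":0,"jaw":0.65},{"dx":0,"dy":0,"dz":0,"roll":0,"jaw":0.65},{"dx":-15,"dy":1.5,"dz":0,"roll":0,"jaw":0.65},{"dx":-15,"dy":1.5,"dz":0,"roll":0,"jaw":0.65},{"dx":0,"dy":0,"dz":45,"roll":0,"jaw":0.65},{"dx":0,"dy":0,"dz":45,"roll":0,"jaw":0.65},{"dx":0,"dy":0,"dz":0,"roll":0,"jaw":0.65}]'
python3 -c "
from h import *
report((0,-.193))"
```

```text
time_s: 4.45
ee_pos: [0.4705, 0.2149, 0.1048]
tcp_rot: [[-0.994, 0.105, 0.006], [0.105, 0.994, 0.003], [-0.006, 0.004, -1.0]]
contact_force: [1.2, 0.2, -0.8]
grip_width: 0.0299
finger_force: 0.0
tcp lat,al -0.0745 -0.1953
scene dot lat,al [(np.float64(-1.664640617370682), np.float64(-190.23945278803464))] rect lat,al 0.2 -192.5 a 5.44 [98.9 62. ]
side dot lat,al [(np.float64(-1.2068148796082085), np.float64(-189.41941978861448))] rect lat,al -3.2 -185.8 a 5.64 [100.3  61.7]
```

```bash
python3 -c "
from h import *
s=robot.snapshot('scene');print(ray(s,[(355,308)],.085),ray(s,[(298,328)],.048),ray(s,[(197,277)],.03));print(robot.observe()['joints'].round(2))"
```

```text
[[0.53807218 0.44087447]] [[0.65232637 0.39931746]] [[0.76773098 0.15289835]]
[-0.42  0.82 -0.13  1.84  0.2   0.49  0.78]
```

```bash
python3 -m jog '[{"dx":8,"dy":8,"dz":0,"roll":-0.143,"jaw":0.65},{"dx":8,"dy":8,"dz":0,"roll":-0.143,"jaw":0.65},{"dx":8,"dy":8,"dz":0,"roll":-0.143,"jaw":0.65},{"dx":8,"dy":8,"dz":0,"roll":-0.143,"jaw":0.65},{"dx":8,"dy":8,"dz":0,"roll":-0.143,"jaw":0.65},{"dx":8,"dy":8,"dz":0,"roll":-0.143,"jaw":0.65},{"dx":8,"dy":8,"dz":0,"roll":-0.143,"jaw":0.65},{"dx":8,"dy":8,"dz":0,"roll":-0.143,"jaw":0.65},{"dx":8,"dy":8,"dz":0,"roll":-0.143,"jaw":0.65},{"dx":9,"dy":6,"dz":0,"roll":-0.143,"jaw":0.65}]'
python3 -m jog '[{"dx":0,"dy":0,"dz":0,"roll":-0.142,"jaw":0.65},{"dx":0,"dy":0,"dz":0,"roll":0,"jaw":0.65}]'
```

```text
time_s: 5.6
ee_pos: [0.5495, 0.2924, 0.0988]
tcp_rot: [[-0.031, 1.0, -0.002], [1.0, 0.031, -0.001], [-0.001, -0.002, -1.0]]
contact_force: [-0.7, -0.1, 0.6]
grip_width: 0.0298
finger_force: 0.0
time_s: 5.8
ee_pos: [0.5492, 0.292, 0.0987]
tcp_rot: [[0.108, 0.994, -0.001], [0.994, -0.108, -0.002], [-0.002, -0.001, -1.0]]
contact_force: [-0.6, 0.0, -0.2]
grip_width: 0.03
finger_force: 0.0
```

```bash
python3 -m jog '[{"dx":3,"dy":0,"dz":-40,"roll":0,"jaw":0.65},{"dx":0,"dy":0,"dz":-35,"roll":0,"jaw":0.65},{"dx":0,"dy":0,"dz":-14,"roll":0,"jaw":0.65},{"dx":0,"dy":0,"dz":0,"roll":0,"jaw":0.65},{"dx":-0.8,"dy":-8,"dz":0,"roll":0,"jaw":0.65},{"dx":-0.8,"dy":-8,"dz":0,"roll":0,"jaw":0.65},{"dx":-0.8,"dy":-8,"dz":0,"roll":0,"jaw":0.65},{"dx":-0.8,"dy":-8,"dz":0,"roll":0,"jaw":0.65},{"dx":-0.8,"dy":-8,"dz":0,"roll":0,"jaw":0.65},{"dx":-0.8,"dy":-8,"dz":0,"roll":0,"jaw":0.65}]'
python3 -m jog '[{"dx":-0.8,"dy":-8,"dz":0,"roll":0,"jaw":0.65},{"dx":-0.8,"dy":-8,"dz":0,"roll":0,"jaw":0.65},{"dx":-0.8,"dy":-8,"dz":0,"roll":0,"jaw":0.65},{"dx":-0.8,"dy":-8,"dz":0,"roll":0,"jaw":0.65},{"dx":-0.8,"dy":-8,"dz":0,"roll":0,"jaw":0.65},{"dx":-0.4,"dy":-4,"dz":0,"roll":0,"jaw":0.65},{"dx":0,"dy":0,"dz":0,"roll":0,"jaw":0.65}]'
python3 -c "
from h import *
report((0,-.13))
a,b=cv2.imread('pics/r_scene.png'),cv2.imread('pics/r_side.png');cv2.imwrite('pics/r1.png',np.hstack([a,b]))"
```

```text
time_s: 6.8
ee_pos: [0.548, 0.2436, 0.0116]
tcp_rot: [[0.106, 0.994, 0.0], [0.994, -0.106, 0.0], [0.001, 0.0, -1.0]]
contact_force: [1.0, 1.9, 0.9]
grip_width: 0.0295
finger_force: 1.0
time_s: 7.5
ee_pos: [0.5435, 0.1993, 0.0112]
tcp_rot: [[0.107, 0.994, -0.0], [0.994, -0.107, -0.0], [-0.0, -0.0, -1.0]]
contact_force: [0.8, -0.4, 0.0]
grip_width: 0.0296
finger_force: 0.0
tcp lat,al -0.0002 -0.1872
scene dot lat,al [] rect lat,al 8.2 -89.3 a 0.0 [47.5 22.8]
side dot lat,al [(np.float64(-1.0074503044127987), np.float64(-124.99082373660893))] rect lat,al -3.9 -85.9 a 6.12 [29.  63.6]
```

View pics/r1.png

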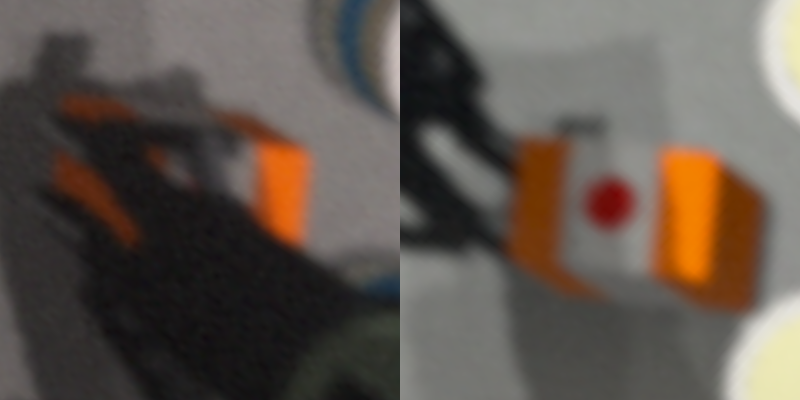

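The scene view (left) is shadowed by the hand. The side view (right) shows the red dot at (610,203): 1 mm off the middle line, yaw aligned to within about 0.3°, and the lids ahead on both sides. I'll enter the gap slowly and watch the force.

```bash
python3 -m jog '[{"dx":-0.5,"dy":-6,"dz":0,"roll":0,"jaw":0.65},{"dx":-0.5,"dy":-6,"dz":0,"roll":0,"jaw":0.65},{"dx":-0.5,"dy":-6,"dz":0,"roll":0,"jaw":0.65},{"dx":-0.5,"dy":-6,"dz":0,"roll":0,"jaw":0.65},{"dx":-0.6,"dy":-6,"dz":0,"roll":0,"jaw":0.65},{"dx":-0.6,"dy":-6,"dz":0,"roll":0,"jaw":0.65},{"dx":-0.6,"dy":-6,"dz":0,"roll":0,"jaw":0.65},{"dx":-0.6,"dy":-6,"dz":0,"roll":0,"jaw":0.65},{"dx":-0.6,"dy":-6,"dz":0,"roll":0,"jaw":0.65},{"dx":-0.6,"dy":-6,"dz":0,"roll":0,"jaw":0.65}]'
python3 -m jog '[{"dx":-0.6,"dy":-6,"dz":0,"roll":0,"jaw":0.65},{"dx":-0.6,"dy":-6,"dz":0,"roll":0,"jaw":0.65},{"dx":-0.6,"dy":-6,"dz":0,"roll":0,"jaw":0.65}]'
python3 -c "
from h import *
report((0,-.05))
a,b=cv2.imread('pics/r_scene.png'),cv2.imread('pics/r_side.png');cv2.imwrite('pics/r2.png',np.hstack([a,b]))"
```

```text
time_s: 8.6
ee_pos: [0.5379, 0.1396, 0.0113]
tcp_rot: [[0.106, 0.994, -0.0], [0.994, -0.106, 0.0], [-0.0, -0.0, -1.0]]
contact_force: [0.4, 0.7, -1.4]
grip_width: 0.0302
finger_force: 0.5
time_s: 8.9
ee_pos: [0.5361, 0.1216, 0.0113]
tcp_rot: [[0.106, 0.994, -0.0], [0.994, -0.106, -0.0], [-0.0, -0.0, -1.0]]
contact_force: [0.1, 1.4, -0.2]
grip_width: 0.0294
finger_force: 0.5
tcp lat,al 0.0004 -0.1092
scene dot lat,al [] rect lat,al 11.2 -11.3 a 0.0 [43.2 20.2]
side dot lat,al [(np.float64(-0.5109893272399909), np.float64(-46.49924633291628))] rect lat,al 0.4 -7.3 a 6.41 [28.2 60. ]
```

View pics/r2.png

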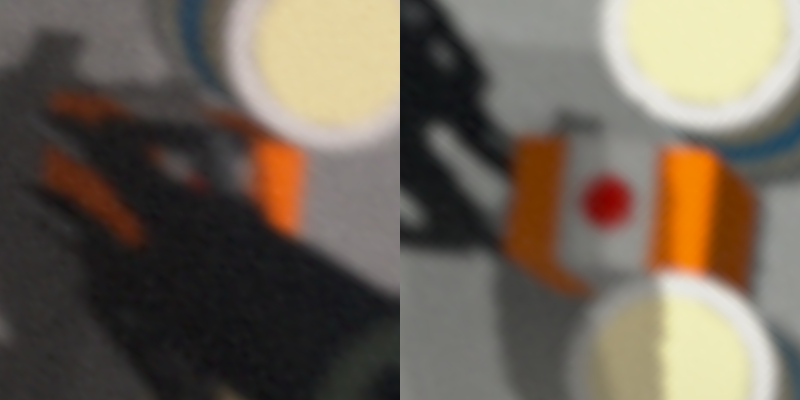

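The side view (right) shows the carton's front already at the narrowest point, dot at (606,203), with no contact force. I'll carry on through.

```bash
for i in 1; do
python3 -m jog '[{"dx":-0.6,"dy":-6,"dz":0,"roll":0,"jaw":0.65},{"dx":-0.6,"dy":-6,"dz":0,"roll":0,"jaw":0.65},{"dx":-0.6,"dy":-6,"dz":0,"roll":0,"jaw":0.65},{"dx":-0.6,"dy":-6,"dz":0,"roll":0,"jaw":0.65},{"dx":-0.6,"dy":-6,"dz":0,"roll":0,"jaw":0.65},{"dx":-0.6,"dy":-6,"dz":0,"roll":0,"jaw":0.65},{"dx":-0.6,"dy":-6,"dz":0,"roll":0,"jaw":0.65},{"dx":-0.6,"dy":-6,"dz":0,"roll":0,"jaw":0.65},{"dx":-0.6,"dy":-6,"dz":0,"roll":0,"jaw":0.65},{"dx":-0.6,"dy":-6,"dz":0,"roll":0,"jaw":0.65}]'; done
python3 -c "
from h import *
report((0,.015))"
```

```text
time_s: 10.0
ee_pos: [0.5301, 0.0616, 0.0113]
tcp_rot: [[0.106, 0.994, -0.0], [0.994, -0.106, 0.0], [0.0, -0.0, -1.0]]
contact_force: [0.0, 1.3, -0.2]
grip_width: 0.0299
finger_force: 0.6
tcp lat,al 0.0006 -0.0489
scene dot lat,al [] rect lat,al 13.8 49.7 a 2.94 [16.5 37.3]
side dot lat,al [(np.float64(-0.362955298614627), np.float64(13.682587509570329))] rect lat,al -2.3 53.2 a 6.34 [27.8 66.1]
```

```bash
python3 -m jog '[{"dx":-0.6,"dy":-6,"dz":0,"roll":0,"jaw":0.65},{"dx":-0.6,"dy":-6,"dz":0,"roll":0,"jaw":0.65},{"dx":-0.6,"dy":-6,"dz":0,"roll":0,"jaw":0.65},{"dx":-0.6,"dy":-6,"dz":0,"roll":0,"jaw":0.65},{"dx":-0.6,"dy":-6,"dz":0,"roll":0,"jaw":0.65},{"dx":-0.6,"dy":-6,"dz":0,"roll":0,"jaw":0.65},{"dx":-0.6,"dy":-6,"dz":0,"roll":0,"jaw":0.65},{"dx":-0.6,"dy":-6,"dz":0,"roll":0,"jaw":0.65},{"dx":-0.6,"dy":-6,"dz":0,"roll":0,"jaw":0.65},{"dx":-0.6,"dy":-6,"dz":0,"roll":0,"jaw":0.65}]'
python3 -m jog '[{"dx":-0.6,"dy":-6,"dz":0,"roll":0,"jaw":0.65},{"dx":-0.6,"dy":-6,"dz":0,"roll":0,"jaw":0.65},{"dx":-0.6,"dy":-6,"dz":0,"roll":0,"jaw":0.65},{"dx":-0.6,"dy":-6,"dz":0,"roll":0,"jaw":0.65},{"dx":-0.6,"dy":-6,"dz":0,"roll":0,"jaw":0.65},{"dx":-0.6,"dy":-6,"dz":0,"roll":0,"jaw":0.65},{"dx":-0.6,"dy":-6,"dz":0,"roll":0,"jaw":0.65},{"dx":-0.6,"dy":-6,"dz":0,"roll":0,"jaw":0.65},{"dx":-0.6,"dy":-6,"dz":0,"roll":0,"jaw":0.65},{"dx":-0.6,"dy":-6,"dz":0,"roll":0,"jaw":0.65}]'
python3 -c "
from h import *
report((0,.135))"
```

```text
time_s: 11.1
ee_pos: [0.5241, 0.0016, 0.0113]
tcp_rot: [[0.106, 0.994, -0.0], [0.994, -0.106, 0.0], [-0.0, -0.0, -1.0]]
contact_force: [0.3, 0.6, -1.7]
grip_width: 0.0296
finger_force: 0.5
time_s: 12.1
ee_pos: [0.5181, -0.0584, 0.0113]
tcp_rot: [[0.106, 0.994, -0.0], [0.994, -0.106, 0.0], [0.0, -0.0, -1.0]]
contact_force: [-0.1, 1.0, -0.5]
grip_width: 0.0295
finger_force: 0.5
tcp lat,al 0.001 0.0717
scene dot lat,al [] rect lat,al 18.6 170.8 a 7.77 [ 8.4 21.1]
side dot lat,al [(np.float64(-0.22510834045418288), np.float64(133.92502085563353))] rect lat,al -4.2 173.5 a 6.26 [27.8 61.6]
```

```bash
python3 -m jog '[{"dx":-0.6,"dy":-6,"dz":0,"roll":0,"jaw":0.65},{"dx":-0.6,"dy":-6,"dz":0,"roll":0,"jaw":0.65},{"dx":-0.6,"dy":-6,"dz":0,"roll":0,"jaw":0.65},{"dx":-0.6,"dy":-6,"dz":0,"roll":0,"jaw":0.65},{"dx":-0.6,"dy":-6,"dz":0,"roll":0,"jaw":0.65},{"dx":-0.6,"dy":-6,"dz":0,"roll":0,"jaw":0.65},{"dx":-0.6,"dy":-6,"dz":0,"roll":0,"jaw":0.65},{"dx":-0.6,"dy":-6,"dz":0,"roll":0,"jaw":0.65},{"dx":-0.6,"dy":-6,"dz":0,"roll":0,"jaw":0.65},{"dx":-0.6,"dy":-6,"dz":0,"roll":0,"jaw":0.65}]'
python3 -m jog '[{"dx":-0.6,"dy":-6,"dz":0,"roll":0,"jaw":0.65},{"dx":-0.6,"dy":-6,"dz":0,"roll":0,"jaw":0.65},{"dx":-0.6,"dy":-6,"dz":0,"roll":0,"jaw":0.65},{"dx":-0.2,"dy":-2,"dz":0,"roll":0,"jaw":0.65},{"dx":0,"dy":0,"dz":0,"roll":0,"jaw":0.65},{"dx":1,"dy":10,"dz":0,"roll":0,"jaw":0.65},{"dx":2,"dy":20,"dz":0,"roll":0,"jaw":0.65},{"dx":0,"dy":0,"dz":0,"roll":0,"jaw":0.65}]'
python3 -m jog '[{"dx":0,"dy":0,"dz":40,"roll":0,"jaw":0.65},{"dx":0,"dy":0,"dz":45,"roll":0,"jaw":0.65},{"dx":0,"dy":0,"dz":45,"roll":0,"jaw":0.65},{"dx":0,"dy":40,"dz":30,"roll":0,"jaw":0.65},{"dx":0,"dy":45,"dz":0,"roll":0,"jaw":0.65},{"dx":0,"dy":45,"dz":0,"roll":0,"jaw":0.65},{"dx":0,"dy":0,"dz":0,"roll":0,"jaw":0.65},{"dx":0,"dy":0,"dz":0,"roll":0,"jaw":0.65}]'
python3 -c "
from h import *
report((0,.215))
cv2.imwrite('pics/f.png',np.vstack([robot.snapshot('scene')['pixels'][80:360,:400],robot.snapshot('side')['pixels'][80:360,100:500]])[:,:,::-1])"
```

```text
time_s: 13.2
ee_pos: [0.5121, -0.1184, 0.0113]
tcp_rot: [[0.106, 0.994, -0.0], [0.994, -0.106, 0.0], [0.0, -0.0, -1.0]]
contact_force: [-0.2, 0.4, -1.0]
grip_width: 0.0297
finger_force: 0.5
time_s: 14.0
ee_pos: [0.5136, -0.1042, 0.0112]
tcp_rot: [[0.102, 0.995, -0.0], [0.995, -0.102, 0.002], [0.002, -0.0, -1.0]]
contact_force: [-0.1, -0.3, 0.2]
grip_width: 0.0303
finger_force: 0.0
time_s: 14.8
ee_pos: [0.513, 0.0232, 0.1713]
tcp_rot: [[0.103, 0.995, -0.0], [0.995, -0.103, -0.0], [-0.0, -0.0, -1.0]]
contact_force: [-0.5, -1.0, 0.1]
grip_width: 0.0295
finger_force: 0.0
tcp lat,al -0.0125 -0.009
scene dot lat,al [] rect lat,al 2.9 208.2 a 5.77 [97.  59.8]
side dot lat,al [(np.float64(-0.29427510833739756), np.float64(214.186541658374))] rect lat,al -3.5 217.6 a 6.17 [97.7 62.2]
```

View pics/f.png

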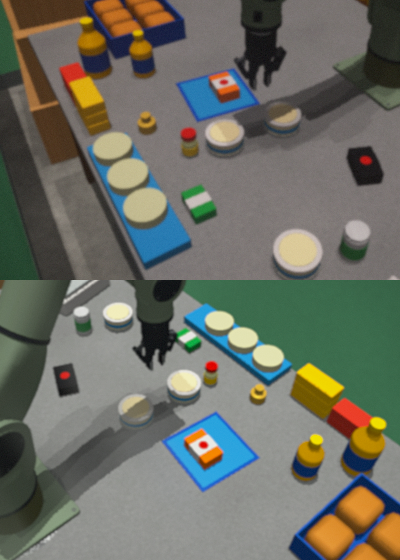

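The carton lies wholly on the mat, at scene crop (225,86) and side crop (203,447). Along the passage it has over 40 mm to each mat edge, and the hand is clear and raised. The other goods in these two crops stand where they were.

```bash
python3 -c "
from station import robot
print(robot.sign_off())"
```

```text
the job is handed in; nothing more can be done
None
```

The carton went end first through the gap with no sign of touching the tubs and now lies wholly on the blue mat, with the hand clear and no other goods seen to move; I handed the job in at about 15 s, and no verdict came back.

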